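Lock the weld coupon in its fixture and rehearse the weld seam

ROBOT

A 7-joint arm with a two-finger parallel gripper is mounted at the origin on a cart in front of the work surface, level with it; the furniture and walls round the work are solid. World frame = base frame: x ahead of the robot, y to its left, z up, the work surface at z = 0. Lengths are in m, angles in rad, forces in N, time in s.
With the tool pointing down it reaches from about 0.4 to 0.75 m from the base axis. Payload 19.5 kg.
Tool frame: the origin (TCP) lies between the finger pads, 19 mm behind the fingertips; this is the grasp point; z points along the fingers, y is the line along which they close (so a half turn about z gives the same grasp; the last joint's range is limited). The gripper opens to 85 mm and grips with 20 to 120 N. Pads are 22 mm wide; open, the fingers measure 114 mm over their backs; the gripper's body (76 mm by 85 mm) begins 54 mm behind the grasp point. The pads swing forward as they close: fully open they stand 13 mm farther back than shut.
Start: joints at [-1.16, 0.707, -0.028, 1.485, 0.022, 0.951, -0.075], TCP at [0.252, 0.517, 0.25] pointing down, gripper open.
Joint ranges: [-2.71, 2.71], [-0.32, 2.16], [-1.57, 1.52], [0, 2.45], [-1.46, 4.6], [0, 2.02], [-2.83, 2.83]. Speed limits (rad/s): [1.89, 1.89, 2.57, 2.57, 3.01, 3.01, 3.01].

INTERFACE

Orientations are given as a unit quaternion [x, y, z, w].
In Python, from rig import manip, eoat, kinematics, sensors, capture, ticket, nets gives the robot as it stands. Calls block until the motion is done:
- manip.movep(position, orientation): joint-space move of the TCP to a pose.
- manip.servo_line(position, v=0.15, attitude=None, contact_N=None): straight line of the TCP; attitude=None keeps the orientation; v is the mean speed in m/s. With contact_N (N) it stops when the force on the tool has changed by that much, and returns True; else False.
- manip.move_j(angles): joint-space move.
- eoat.let_go() and eoat.clamp(effort=None): open the fingers fully, or close them until they stop; effort is the grip in N (None keeps the last).
- manip.pause(seconds).
- kinematics.ik(position, orientation): joint angles nearest the present ones, or None.
- sensors.sense(): the state.
- capture(name): name is "scene" or "top"; returns a dict with "color" (420x560x3 uint8, blue, green, red), "mtx" (3x3 intrinsics, pixels), "world_from_camera" (4x4, takes a point from camera to world coordinates). Camera axes: x right, y down, z forward; pixel columns grow to the right and rows downward; lengths in m; the calibration is good to about 2 mm. A picture is of the moment at which its call begins. There is no depth.
A pose or a line that the arm cannot do raises manip.Unreachable and nothing moves.
- ticket.close_job(): hands the job in; it is judged then, once.
Trained networks look in the newest picture that a camera, given by its name, has taken for a name from the list of things; names that differ only in an ending like _2 or _b are one class to them, and where a whole thing is asked for, a point or a joint stands for the part that bears it (a point fixed in the world has none). Each returns a list of dicts, best first, with "p" (0 to 1); they miss things now and then, are a little off and sometimes report something else, mostly with a low value. They report only what shows in the picture. A call takes as long as a camera call.
- nets.outline_of(camera, target): "pixels" (420x560 bool, what is visible of it) and "rect" ([left, top, right, bottom] in pixels, round what is visible of it).
- nets.mark_of(camera, target): "centre" ([row, column] in pixels: a listed point, or the origin of a listed thing).
The state is a dict: "time": time; "joint_pos": joint angles; "joint_vel": joint speeds; "joint_torque": joint torques, N m; "position": TCP position; "ee_rot": TCP orientation; "contact_force": force on the tool from outside, world axes, zero at the start; "wrist_torque": the same for the moment, N m; "finger_gap": finger opening in m; "grasp_force": force on a finger pad.
Only numpy, scipy, OpenCV 4.12 (cv2) and the standard library are available. Lean on these libraries where they do the work, as an engineer would, in place of code of your own. Each camera call takes 0.05 s, during which the arm holds its last target. There are 200 camera calls.

TASK

Push the T-shaped weld coupon straight back with the fingertips until its base lies flat against the fixture's back fence, then push the red-knobbed cam lever round towards the robot as far as it goes, so that it locks the coupon against the end stop. Then rehearse the weld along the seam at the foot of the upright, on the robot's side: without touching anything, point at the end of the seam nearest the clamp with the fingertips a centimetre or two off it for about two seconds, then point in the same way at the other end, by the end stop, and finish still pointing there. Lift nothing, do not touch the coupon again once it is locked, and leave the spare coupon, nozzle and soapstone where they lie.

Things in the scene. Friction and masses are not known exactly. Their poses are not given: they have to be found in the camera images.
- coupon: The work: rusty steel T-joint weld coupon, loose on the fixture, 0.42 kg. Base 50 (x) x 90 (y) x 8 mm; upright 8 mm thick, 50 mm long in y, centred, its top 53 mm above the underside. Origin: centre of the underside; x to the back fence (away from the robot), y (left) to the end stop. Starts 25 to 45 mm short of the fence, 1 to 6 mm off the end stop, turned up to 0.05 rad
- seam_clamp_end (a point): End of the seam nearest the clamp, a point of the coupon at x -4, y -25, z 8 mm: inside corner of base and upright, robot's side; axes as the coupon's. To point at it, be on that side of the upright, above the base: TCP (19 mm behind the fingertips) 20 to 58 mm from it, within 14 mm along y, at least 8 mm above; fingers upright beside the plate or leaning back to the robot, touching nothing
- seam_stop_end (a point): The other end of the same seam, nearest the end stop: a point of the coupon at x -4, y 25, z 8 mm, axes as the coupon's. Pointed at in the same way and within the same limits
- fixture: Welding fixture fixed to the table: bright steel plate 10 mm thick, x -85 to 60, y -62 to 75 mm, with a lug to y -108 for the clamp. Origin on the table under the coupon's home: home is x 0, y 0, z 10 mm with the same axes (x away from the robot, y left). Dark back fence: face x 25, y -43 to 59, top z 24. Dark end stop: face y 45, x -70 to 25, top z 22. Vertical cam pivot at x 8, y -70.5
- lever (a joint): Cam lever angle about the vertical pivot, rad: 0 open, 1.745 closed at its limit, growing clockwise seen from above. At 0 it points 40 degrees right of the fixture's +x, closed 140 degrees right of it (back to the robot). Starts at 0 to 0.25. Stays where left; about 2 N at the knob moves it, up to 6 N at the end as the cam bites. The cam pushes the coupon home in y; 7 to 10 mm of play while open
- lever_knob (a point): Centre of the upright red knob on the lever's end, 85 mm from the pivot, 46 mm above the table; knob 23 mm across, from 28 to 61 mm above the table, moves with the lever. The rod from pivot to knob is 10 mm thick, its axis 30 mm above the table
- spare_coupon: Bystander: a second T coupon of the same size, loose on the table to the left of the fixture. Origin: centre of its underside
- gas_nozzle: Bystander: copper-coloured gas nozzle, 23 mm diameter, 70 mm long, lying beyond the back fence. Origin: centre of its underside
- soapstone: Bystander: white soapstone stick, 12 x 85 x 5 mm, lying left of the fixture, beyond the spare coupon. Origin: centre of its underside

How it is judged:
On the way, in this order (a step that is already met when the one before it is completed fails the run):
1. the coupon is pushed back flat against the back fence, the lever still open (x of coupon in the frame of fixture above -0.002 m and angle between the y axis of coupon and the y axis of fixture, either way round below 0.035 rad and value of joint lever below 1 rad), for 0.2 s.
2. the cam lever is fully closed and the coupon home against fence and end stop (x of coupon in the frame of fixture above -0.002 m and y of coupon in the frame of fixture above -0.002 m and angle between the y axis of coupon and the y axis of fixture, either way round below 0.035 rad and value of joint lever above 1.62 rad), for 0.2 s.
3. the fingertips dwell just off the clamp end of the seam, touching nothing (distance between the grasp point and seam_clamp_end between 0.02 and 0.058 m and y of the grasp point in the frame of seam_clamp_end between -0.014 and 0.014 m and x of the grasp point in the frame of seam_clamp_end below 0.004 m and z of the grasp point in the frame of seam_clamp_end above 0.008 m and contact force between each of the arm, the fingers and coupon below 0.2 N and contact force between each of the arm, the fingers and fixture below 0.2 N), for 1 s.
4. the fingertips point just off the stop end of the seam, touching nothing (distance between the grasp point and seam_stop_end between 0.02 and 0.058 m and y of the grasp point in the frame of seam_stop_end between -0.014 and 0.014 m and x of the grasp point in the frame of seam_stop_end below 0.004 m and z of the grasp point in the frame of seam_stop_end above 0.008 m and contact force between each of the arm, the fingers and coupon below 0.2 N and contact force between each of the arm, the fingers and fixture below 0.2 N), for 0.5 s.
At the end, for the whole second after the job is handed in: the coupon rests within 2 mm of home (x and y in the fixture's frame, 0.035 rad), the lever is within 0.125 rad of fully closed, and the tool still points at the stop end of the seam without contact: TCP 20 to 58 mm from it, on the robot's side and above, within 14 mm along the seam (all of step 2 and distance between the grasp point and seam_stop_end between 0.02 and 0.058 m and y of the grasp point in the frame of seam_stop_end between -0.014 and 0.014 m and x of the grasp point in the frame of seam_stop_end below 0.004 m and z of the grasp point in the frame of seam_stop_end above 0.008 m and contact force between each of the arm, the fingers and coupon below 0.2 N and linear speed of coupon below 0.01 m/s); the robot touches nothing.
It fails at once if the coupon was lifted or tipped (z of coupon in the frame of fixture above 0.016 m or angle between coupon's own z axis and vertical above 0.15 rad).
It fails at once if the coupon was touched after it was locked (value of joint lever above 1.62 rad and contact force between any of the fingers, the arm and coupon above 1 N).
It fails at once if a bystander was moved (distance of any of spare_coupon, gas_nozzle, soapstone from where it was at the start of the episode above 0.015 m).
It also fails if it takes over 59 s, if anything falls off the work surface, if the arm or the gripper's body presses on something with over 40 N, if the wrist force passes 120 N, or if a joint passes its speed limit or range.

## Working session

There is one attempt and no reset: what is moved stays moved. The work goes in short steps, each a Python script; the robot and the scene stay as the last script left them, time stands still between calls to the robot, and variables do not carry over. Pictures are saved under pics/ and viewed, at most 10 in all, crops included, and the job is handed in when it is done.

```bash
mkdir -p pics; ls; python3 - <<'E'
from rig import *
import cv2,numpy as np
for c in("scene","top"):
    d=capture(c);cv2.imwrite(f"pics/{c}0.png",d["color"]);print(c,d["mtx"].tolist(),d["world_from_camera"].round(4).tolist())
    for t in("coupon","seam_clamp_end","seam_stop_end","fixture","lever","lever_knob","spare_coupon","gas_nozzle","soapstone"):
        print(t,[(np.round(m["centre"],1).tolist(),round(m["p"],2)) for m in nets.mark_of(c,t)[:3]])
s=sensors.sense();print(s["time"],s["position"],s["ee_rot"],s["finger_gap"])
E
```

```text
pics
rig.py
scene [[449.77977255072426, 0.0, 277.34525106160504], [0.0, 449.77977255072426, 208.23326078444046], [0.0, 0.0, 1.0]] [[-0.7861, -0.2782, 0.552, 0.1297], [-0.6181, 0.3515, -0.7031, 0.8424], [0.0016, -0.8939, -0.4483, 0.4413], [0.0, 0.0, 0.0, 1.0]]
coupon [([244.9, 298.2], 0.91)]
seam_clamp_end [([239.2, 310.1], 0.97)]
seam_stop_end [([245.8, 296.1], 0.79)]
fixture [([244.6, 283.4], 0.6)]Traceback (most recent call last):
  File "<stdin>", line 6, in <module>
ValueError: it knows: coupon, fixture, gas_nozzle, lever_knob, seam_clamp_end, seam_stop_end, soapstone, spare_coupon
```

```bash
cat > h.py <<'E'
from rig import *
import cv2,numpy as np
def ray(d,rc):
    K,T=d["mtx"],d["world_from_camera"]
    v=T[:3,:3]@np.linalg.solve(K,[rc[1],rc[0],1]);return T[:3,3],v
def onz(d,rc,z):
    o,v=ray(d,rc);return o+v*(z-o[2])/v[2]
def tri(a,b):
    A=0;y=0
    for o,v in(a,b):
        v=v/np.linalg.norm(v);P=np.eye(3)-np.outer(v,v);A=A+P;y=y+P@o
    return np.linalg.solve(A,y)
def proj(d,p):
    q=np.linalg.inv(d["world_from_camera"])@np.append(p,1);u=d["mtx"]@q[:3];return u[:2]/u[2]
Z=dict(coupon=.01,seam_clamp_end=.018,seam_stop_end=.018,fixture=0,lever_knob=.046,spare_coupon=0,gas_nozzle=0,soapstone=0)
def look(names=Z):
    D={c:capture(c) for c in("scene","top")}
    for t in names:
        R=[]
        for c in D:
            m=nets.mark_of(c,t)
            if m: R.append(ray(D[c],m[0]["centre"]));print(t,c,np.round(m[0]["centre"],1),round(m[0]["p"],2),onz(D[c],m[0]["centre"],Z[t]).round(4))
        if len(R)==2: print("   tri",tri(*R).round(4))
    return D
E
python3 - <<'E'
from h import *
D=look()
for c in D:cv2.imwrite(f"pics/{c}0.png",D[c]["color"])
print(D["top"]["mtx"].tolist(),D["top"]["world_from_camera"].round(4).tolist())
s=sensors.sense();print(s["time"],s["position"],s["ee_rot"],s["finger_gap"])
E
```

```text
coupon scene [242.  298.6] 0.8 [0.5431 0.2515 0.01  ]
coupon top [237.  277.6] 0.58 [0.5351 0.2565 0.01  ]
   tri [0.5363 0.2576 0.0149]
seam_clamp_end top [237.1 286.4] 0.62 [0.5316 0.2383 0.018 ]
seam_stop_end scene [248.7 295.4] 0.65 [0.5264 0.2848 0.018 ]
seam_stop_end top [240.  262.3] 0.75 [0.5313 0.2888 0.018 ]
   tri [0.5284 0.2872 0.0191]
fixture scene [244.6 284.1] 0.89 [0.5686 0.2625 0.    ]
fixture top [181.6 272.5] 0.67 [0.6584 0.2539 0.    ]
   tri [ 0.632   0.2366 -0.0247]
lever_knob scene [188.7 291.3] 0.73 [0.6508 0.1302 0.046 ]
lever_knob top [178.2 327.2] 0.76 [0.6404 0.1402 0.046 ]
   tri [0.6402 0.1418 0.0527]
spare_coupon scene [298.6 255.7] 0.78 [0.5049 0.4188 0.    ]
spare_coupon top [260.3 204.4] 0.97 [0.5053 0.4145 0.    ]
   tri [ 0.5066  0.4155 -0.003 ]
gas_nozzle scene [229.1 251.3] 0.77 [0.6564 0.2559 0.    ]
gas_nozzle top [184.  274.4] 0.67 [0.6526 0.2504 0.    ]
   tri [ 0.6558  0.2521 -0.0022]
soapstone scene [276.4 204.5] 0.5 [ 0.6112  0.427  -0.    ]
soapstone top [212.7 196.3] 0.55 [0.6089 0.4234 0.    ]
   tri [ 0.6108  0.4249 -0.0015]
[[534.2703877409708, 0.0, 283.723962476213], [0.0, 534.2703877409708, 199.77506486774993], [0.0, 0.0, 1.0]] [[-0.1142, -0.9686, 0.2207, 0.3619], [-0.9934, 0.1124, -0.0211, 0.2586], [-0.0043, -0.2217, -0.9751, 1.1203], [0.0, 0.0, 0.0, 1.0]]
1.15 [0.25154816 0.51702614 0.24996697] [ 2.24496260e-01  9.74474949e-01 -5.55632411e-05 -1.07576061e-05] 0.08527675632243194
```

View pics/scene0.png

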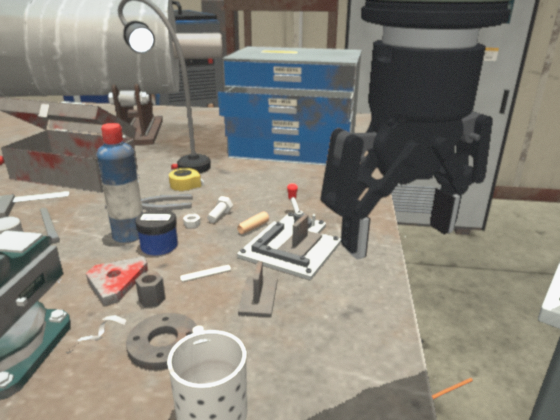

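View pics/top0.png

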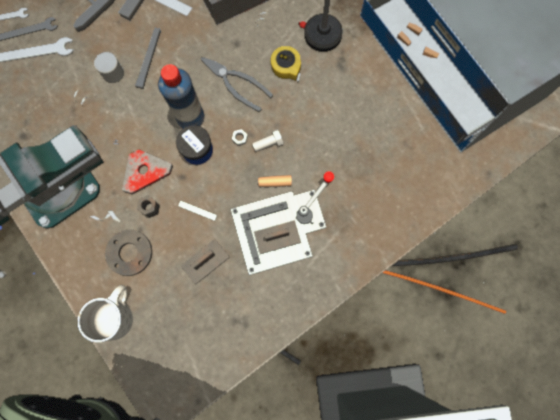

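The scene view shows the fixture around (290,245) and the knob at (292,190). In the top view the plate corners are near (232,210), (250,273) and (312,255), the knob is at (328,177), the upright at (276,237), the nozzle at (275,181) and the spare coupon at (205,262). I'll zoom in to fit the fixture pose.

```bash
python3 - <<'E'
import cv2
a=cv2.imread("pics/top0.png")[160:285,215:345];cv2.imwrite("pics/tc.png",cv2.resize(a,None,fx=4.6,fy=4.6,interpolation=cv2.INTER_CUBIC))
a=cv2.imread("pics/scene0.png")[175:280,230:355];cv2.imwrite("pics/sc.png",cv2.resize(a,None,fx=5.6,fy=5.6,interpolation=cv2.INTER_CUBIC))
E
```

```text
(no output)
```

View pics/tc.png

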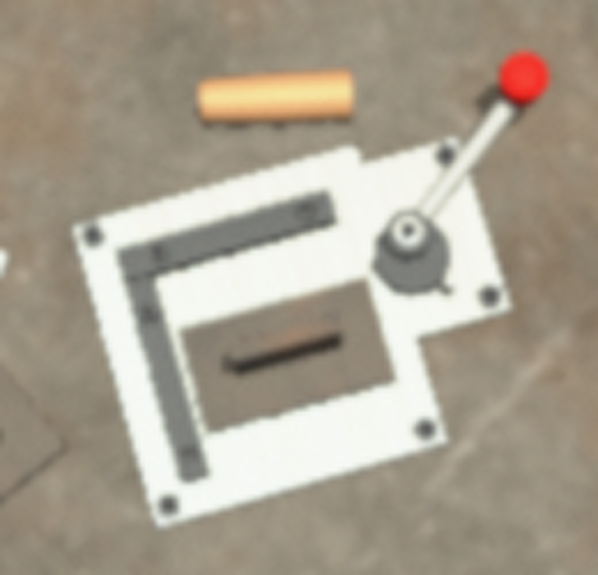

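View pics/sc.png

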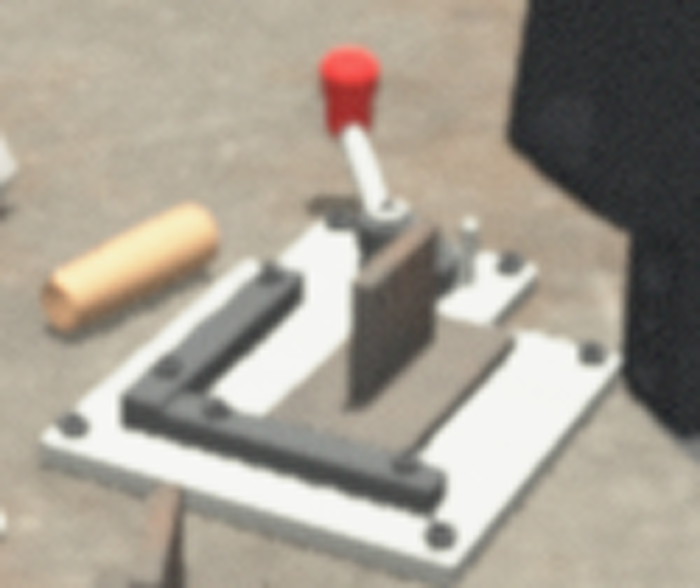

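The top crop gives the plate corners at (75,226), (160,526), (447,438) and (357,148), and the coupon base corners at (182,328), (368,279), (396,381) and (212,432). In the scene crop the plate corners are at (42,440), (452,570) and (620,360).

```bash
cat > fit.py <<'E'
from h import *
from scipy.optimize import least_squares
def fitpose(obs):  # obs: list of (d, pix uv, local xyz incl. world z)
    def f(p):
        c,s=np.cos(p[2]),np.sin(p[2])
        return np.concatenate([proj(d,[p[0]+c*x-s*y,p[1]+s*x+c*y,z])-uv for d,uv,(x,y,z) in obs])
    r=least_squares(f,[.55,.25,0]);return r.x,np.abs(r.fun).round(1)
E
python3 - <<'E'
from fit import *
D={c:capture(c) for c in("scene","top")}
T=lambda u,v:np.array([215+(u+.5)/4.6-.5,160+(v+.5)/4.6-.5]);S=lambda u,v:np.array([230+(u+.5)/5.6-.5,175+(v+.5)/5.6-.5])
t,s=D["top"],D["scene"]
ft=[(t,T(75,226),(.06,.075,.01)),(t,T(160,526),(-.085,.075,.01)),(t,T(447,438),(-.085,-.062,.01)),(t,T(357,148),(.06,-.062,.01))]
fs=[(s,S(42,440),(.06,.075,.01)),(s,S(452,570),(-.085,.075,.01)),(s,S(620,360),(-.085,-.062,.01))]
for o in(ft,fs,ft+fs):print(fitpose(o))
F=fitpose(ft)[0]
C,e=fitpose([(t,T(182,328),(.025,.045,.018)),(t,T(368,279),(.025,-.045,.018)),(t,T(396,381),(-.025,-.045,.018)),(t,T(212,432),(-.025,.045,.018))]);print(C,e)
R=lambda a:np.array([[np.cos(a),-np.sin(a)],[np.sin(a),np.cos(a)]])
print("coupon in fix",R(F[2]).T@(C[:2]-F[:2]),C[2]-F[2])
G=fitpose(ft+fs)[0]
kn=tri((ray(t,T(523,78)[::-1])),(ray(s,S(350,90)[::-1])));print("knob",kn)
piv=G[:2]+R(G[2])@[.008,-.0705];d=R(G[2]).T@(kn[:2]-piv);print("piv",piv,np.hypot(*d),np.degrees(np.arctan2(d[1],d[0])))
print("pivot top seen",onz(t,T(408,232)[::-1],.036))
E
```

```text
(array([0.56109453, 0.26467393, 0.17411094]), array([0.4, 0.2, 0.4, 0.5, 0.6, 0.7, 0.1, 1.1]))
(array([0.56073572, 0.26812704, 0.16969458]), array([0.7, 0.2, 0.2, 0.3, 0.6, 0.1]))
(array([0.56139512, 0.26575756, 0.17029995]), array([0.8, 0.4, 1.1, 0.3, 0. , 0.8, 0.3, 1.1, 0.1, 0.5, 0.7, 1.1, 0.9,
       0.7]))
[0.53452256 0.25646299 0.15356028] [0.5 0.  0.5 0.6 0.9 0.1 0.9 0.4]
coupon in fix [-0.02759263 -0.00348366] -0.020550661799060232
knob [0.64351962 0.13742644 0.04601107]
piv [0.58122759 0.19763324] 0.08663229797233629 -53.782243763676355
pivot top seen [0.58100065 0.1973117  0.036     ]
```

```bash
cat >> h.py <<'E'
F=np.array([.5612,.2657,.172])
def W(x,y,z):
    c,s=np.cos(F[2]),np.sin(F[2]);return [F[0]+c*x-s*y,F[1]+s*x+c*y,z]
def down(a): # tool x axis at fixture-frame angle a
    p=(a+F[2])/2;return [np.cos(p),np.sin(p),0,0]
def loc(p):
    c,s=np.cos(F[2]),np.sin(F[2]);d=np.array(p[:2])-F[:2];return np.array([c*d[0]+s*d[1],-s*d[0]+c*d[1],p[2]]).round(4)
E
python3 - <<'E'
from h import *
q=down(np.pi)
eoat.clamp()
manip.movep(W(-.090,-.006,.13),q)
manip.servo_line(W(-.090,-.006,.0325),v=.1,contact_N=10)
s=sensors.sense();print(s["time"],loc(s["position"]),s["contact_force"],s["finger_gap"])
print(manip.servo_line(W(-.060,-.006,.0325),v=.05,contact_N=8))
print(manip.servo_line(W(-.032,-.006,.0325),v=.02,contact_N=8))
s=sensors.sense();print(s["time"],loc(s["position"]),s["contact_force"])
D=look(["coupon","seam_clamp_end","seam_stop_end","lever_knob"])
cv2.imwrite("pics/t1.png",cv2.resize(D["top"]["color"][160:285,215:345],None,fx=4.6,fy=4.6,interpolation=2))
cv2.imwrite("pics/s1.png",cv2.resize(D["scene"]["color"][150:280,215:355],None,fx=4.6,fy=4.6,interpolation=2))
E
```

```text
4.5333 [-0.0897 -0.0059  0.033 ] [ 0.05967663 -0.37079933 -0.3891498 ] 0.00015987285484708668
False
True
6.3917 [-0.036  -0.0058  0.0321] [ 0.19770361 -0.71156741  0.36917985]
coupon scene [238.  284.9] 0.71 [0.572  0.2557 0.01  ]
seam_clamp_end scene [233.5 296.3] 0.76 [0.5571 0.2399 0.018 ]
seam_stop_end scene [244.9 281.2] 0.83 [0.5542 0.2902 0.018 ]
lever_knob scene [192.8 291.4] 0.63 [0.6381 0.147  0.046 ]
lever_knob top [180.1 328.5] 0.59 [0.636  0.1381 0.046 ]
   tri [0.6398 0.1393 0.042 ]
```

View pics/s1.png

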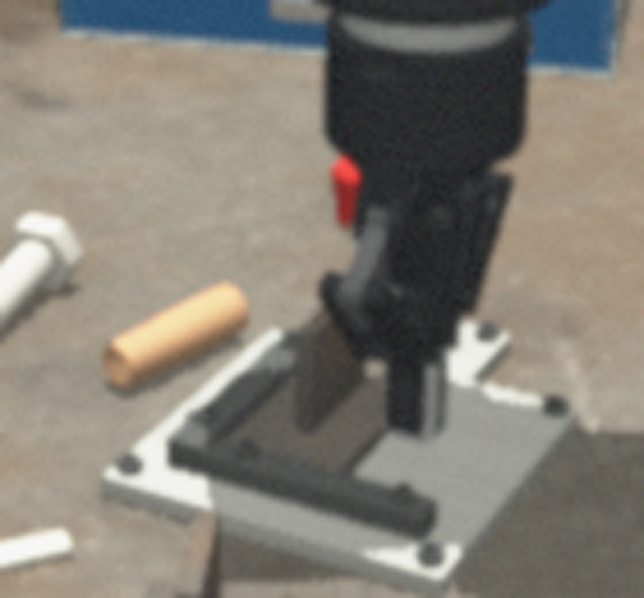

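The crop shows the coupon base at (330,440) up against the fence, with the finger at its front edge at (415,410). I'll press once more to be sure, then back off and measure.

```bash
python3 - <<'E'
from h import *
print(manip.servo_line(W(-.030,-.006,.0325),v=.02,contact_N=14))
s=sensors.sense();print(s["time"],loc(s["position"]),s["contact_force"])
manip.pause(.25)
manip.servo_line(W(-.075,-.006,.0325),v=.15)
manip.servo_line(W(-.085,-.006,.14),v=.25)
manip.movep(W(-.1,-.2,.16),down(np.radians(205)))
D=look(["coupon","seam_clamp_end","seam_stop_end","lever_knob"])
cv2.imwrite("pics/t2.png",cv2.resize(D["top"]["color"][160:285,215:345],None,fx=4.6,fy=4.6,interpolation=2))
print(sensors.sense()["time"])
E
```

```text
True
7.1417 [-0.0356 -0.0057  0.0316] [-1.84571254  0.40260669  0.64330919]
coupon scene [239.9 287.3] 0.9 [0.5643 0.2585 0.01  ]
coupon top [227.  273.6] 0.79 [0.5573 0.2625 0.01  ]
   tri [0.5582 0.2634 0.0141]
seam_clamp_end scene [234.3 297.9] 0.64 [0.553  0.2405 0.018 ]
seam_clamp_end top [222.9 285. ] 0.75 [0.5618 0.2377 0.018 ]
   tri [0.5597 0.2362 0.0143]
seam_stop_end scene [247.6 280.5] 0.67 [0.5495 0.2983 0.018 ]
seam_stop_end top [229.5 263.8] 0.96 [0.5529 0.2834 0.018 ]
   tri [0.5568 0.2849 0.0082]
lever_knob scene [190.1 289.9] 0.88 [0.6488 0.138  0.046 ]
lever_knob top [177.5 325.1] 0.93 [0.6424 0.1444 0.046 ]
   tri [0.6422 0.1453 0.0503]
9.6917
```

View pics/t2.png

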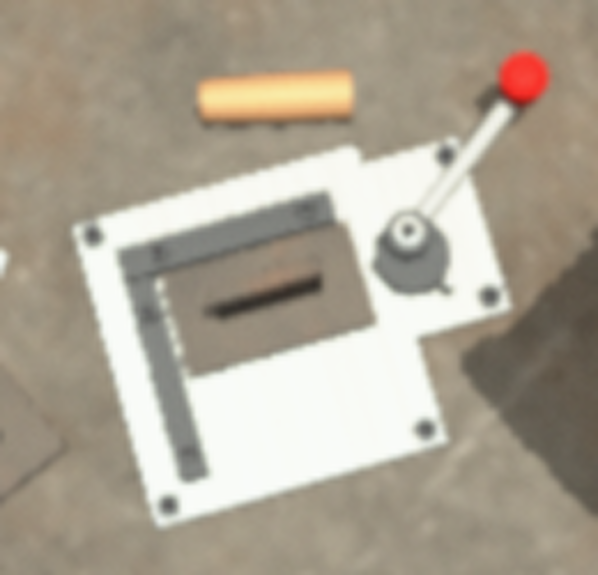

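The coupon sits flat on the fence at (260,300), with a small gap to the end stop. The lever is still open, with its knob at (523,78). Next is the lever.

```bash
cat > lev.py <<'E'
from h import *
def wp(deg,off,z=.059):
    a=np.radians(deg);u=np.array([np.cos(a),np.sin(a)]);t=np.array([np.sin(a),-np.cos(a)])
    p=np.array([.008,-.0705])+.085*u-off*t
    return W(*p,z),down(a-np.pi/2+2*np.pi)
E
python3 - <<'E'
from lev import *
def st(m):
    s=sensors.sense();print(m,round(s["time"],2),loc(s["position"]),np.round(s["contact_force"],1))
p,q=wp(-52,.047,.15);manip.movep(p,q)
p,q=wp(-52,.047);print(manip.servo_line(p,v=.12,contact_N=10));st("down")
for d in range(-54,-145,-9):
    p,q=wp(d,.0225)
    r=manip.servo_line(p,v=.05,attitude=q,contact_N=20);st((d,r))
    if r: break
D=look(["lever_knob"])
cv2.imwrite("pics/t3.png",cv2.resize(D["top"]["color"][160:285,215:345],None,fx=4.6,fy=4.6,interpolation=2))
E
```

```text
False
down 11.53 [ 0.0977 -0.1085  0.0599] [0.1 0.  0.3]
(-54, False) 12.23 [ 0.0764 -0.1258  0.0592] [ 0.6 -0.8 -0.5]
(-63, False) 12.66 [ 0.0668 -0.1357  0.059 ] [ 0.1 -0.1  0.9]
(-72, False) 13.08 [ 0.0559 -0.144   0.059 ] [-0.7 -0.6 -0.1]
(-81, False) 13.51 [ 0.0438 -0.1506  0.059 ] [ 0.7 -0.1 -0.4]
(-90, False) 13.93 [ 0.0308 -0.1552  0.059 ] [-0.3 -0.7 -0.1]
(-99, False) 14.36 [ 0.0173 -0.1578  0.059 ] [ 0.1 -0.9  0.1]
(-108, False) 14.78 [ 0.0034 -0.1582  0.059 ] [-0.2  0.   0.6]
(-117, False) 15.21 [-0.0102 -0.1564  0.059 ] [ 0.6 -0.1  0.2]
(-126, False) 15.63 [-0.0235 -0.1525  0.059 ] [-0.4  0.4 -0.3]
(-135, False) 16.06 [-0.0359 -0.1466  0.059 ] [ 0.4  0.4 -1. ]
(-144, True) 16.34 [-0.0431 -0.1426  0.0591] [ 7.5 -3.3 -0.6]
lever_knob scene [204.  339.3] 0.8 [0.531  0.1307 0.046 ]
lever_knob top [232.9 336.7] 0.72 [0.5241 0.1363 0.046 ]
   tri [0.5251 0.1375 0.0501]
```

The lever stopped at its predicted limit. I'll retract and verify.

```bash
python3 - <<'E'
from lev import *
p,q=wp(-140,.05);manip.servo_line(p,v=.1)
p,q=wp(-140,.05,.16);manip.servo_line(p,v=.2)
manip.movep(W(-.12,-.22,.18),down(np.pi))
D=look(["seam_clamp_end","seam_stop_end","lever_knob"])
cv2.imwrite("pics/t3.png",cv2.resize(D["top"]["color"][160:285,215:345],None,fx=4.6,fy=4.6,interpolation=2))
print(sensors.sense()["time"], loc([.5251,.1375,0]))
E
```

```text
seam_clamp_end scene [235.5 296.4] 0.82 [0.5525 0.2459 0.018 ]
seam_clamp_end top [222.7 281.3] 0.94 [0.5631 0.2454 0.018 ]
   tri [0.5597 0.2432 0.0152]
seam_stop_end scene [246.  282.1] 0.6 [0.5506 0.2922 0.018 ]
seam_stop_end top [228.2 261.6] 0.62 [0.5562 0.2876 0.018 ]
   tri [0.5559 0.2871 0.0138]
lever_knob scene [205.8 338.5] 0.56 [0.528  0.1387 0.046 ]
lever_knob top [230.7 337. ] 0.79 [0.5285 0.135  0.046 ]
   tri [0.5294 0.1351 0.0441]
18.7833 [-0.0575 -0.1201  0.    ]
```

View pics/t3.png

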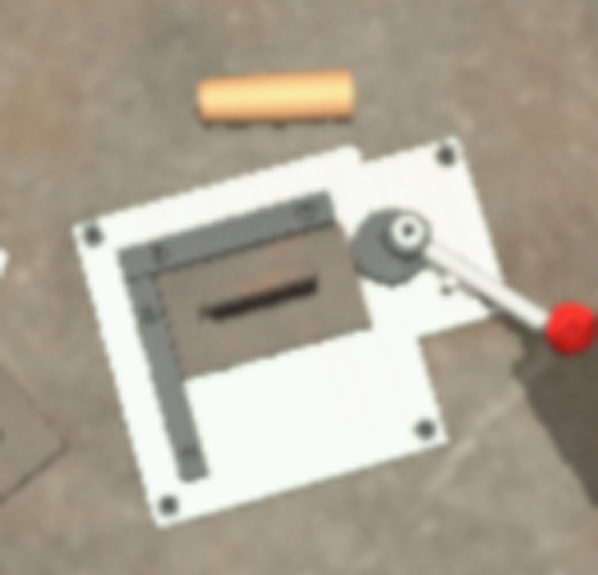

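The coupon is home against the fence and end stop, and the lever rests on its stop pin at (448,288) with the knob at (572,328). Now the pointing.

```bash
python3 - <<'E'
from h import *
q=down(np.pi)
def st(m):
    s=sensors.sense();print(m,round(s["time"],2),loc(s["position"]),np.round(s["contact_force"],1),np.round(s["ee_rot"],3))
manip.movep(W(-.045,-.025,.17),q)
print(manip.servo_line(W(-.030,-.025,.053),v=.08,contact_N=6));st("clamp");manip.pause(2.2)
D=capture("scene")
cv2.imwrite("pics/s4.png",cv2.resize(D["color"][150:280,215:355],None,fx=4.6,fy=4.6,interpolation=2));st("clamp")
E
```

```text
False
clamp 21.26 [-0.0299 -0.025   0.0534] [0.6 1.2 0.7] [-0.086  0.996  0.     0.   ]
clamp 23.51 [-0.03  -0.025  0.053] [-0.9  0.7  0.1] [-0.086  0.996 -0.     0.   ]
```

View pics/s4.png

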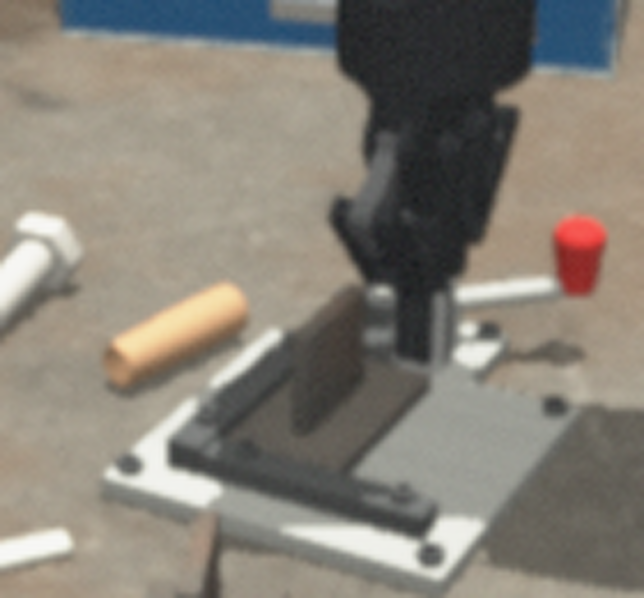

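The fingertips at (420,355) hover above the base beside the upright at (330,360), clear of it. Now the other end of the seam.

```bash
python3 - <<'E'
from h import *
print(manip.servo_line(W(-.030,.025,.053),v=.04,contact_N=6));manip.pause(2.2)
s=sensors.sense();print(s["time"],loc(s["position"]),s["contact_force"])
look(["seam_stop_end","lever_knob"])
print(ticket.close_job())
E
```

```text
False
27.1083 [-0.03   0.025  0.053] [ 0.2006298  -0.53479287 -0.76796014]
lever_knob scene [206.4 337.4] 0.85 [0.5284 0.1423 0.046 ]
the job is handed in; nothing more can be done
None
```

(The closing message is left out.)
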